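# Set out the stirring rod and open the push-and-turn safety cap

### The arm

A 6-joint arm with a two-finger parallel gripper is mounted at the origin on a cart in front of the work surface, level with it; the furniture and walls round the work are solid. World frame = base frame: x ahead of the robot, y to its left, z up, the work surface at z = 0. Lengths are in mm, angles in rad, forces in N, time in s.
With the tool pointing down it reaches from about 400 to 925 mm from the base axis. Payload 3.4 kg.
Tool frame: the origin (TCP) lies between the finger pads; the fingertips stand arm.tip_extent ahead of it and the grasp point (between the pads) lies 5 mm behind it (arm.tip_extent is the distance from the TCP to the fingertips, in mm); z points along the fingers, y is the line along which they close (so a half turn about z gives the same grasp; the last joint's range is limited). The gripper opens to 85 mm and grips with 20 to 120 N. Pads are 22 mm wide; open, the fingers measure 114 mm over their backs; the gripper's body (76 mm by 85 mm) begins 54 mm behind the grasp point. The pads swing forward as they close: fully open they stand 13 mm farther back than shut.
Start: joints at [1.095, 0.307, 1.506, -0, 1.328, -0.073], TCP at [225.421, 528.977, 245.305] pointing down, gripper open.
Joint ranges: [-3.12, 3.12], [-1.05, 2.28], [0.14, 2.33], [-1.42, 4.57], [0.1, 2.73], [-2.68, 2.68]. Speed limits (rad/s): [2.57, 2.57, 3.14, 3.14, 3.14, 3.14].

### API

Orientations are given as a unit quaternion [w, x, y, z].
In Python, from bench import arm, cams gives the robot as it stands.
- The arm moves only by the tool arm_command, never from a script. Its argument "series" is a list of rows, each an object with "rotation": the turn, a rotation vector about the tool's x, y, z in degrees, a list of three; "xyz": the shift along the tool's x, y, z in cm, a list of three; "hand": the finger opening in cm, from 0 to 8.54. A call has 1 to 5 rows; each row shifts and turns the commanded pose from where the row before left it, along the tool's axes as they then stand; what a row does not reach is not made up. A row lasts 1/10 s, in which the tool goes at most 50 mm and 8.59 degrees, less where a joint would pass 70% of its speed; a pose out of reach is approached as far as the arm can. A call with a gripper value outside its range is refused whole. The fingers move at their own pace and stop on an object; "force" is the grip in N (left out, the last holds). Time passes only in rows, so rows that do not move let the fingers close. It gives the time, the measured TCP pose, the force, the opening and the grip force at its end, in the units of the state.
- arm.get_state(): the state, without advancing time (a new reading comes with each control period).
- cams.read_camera(name): name is "scene" or "top" or "wrist"; returns the picture (420x560x3 uint8, red, green, blue); there is no depth.
- cams.calibration(name): a dict with "fx", "fy", "cx", "cy" (pixels), "origin" and "rotation" of the camera in the world; the wrist camera has in their place "tool_from_camera" (4x4, takes a point from camera to tool coordinates, whose origin is the TCP and whose axes are the flange's). Camera axes: x right, y down, z forward; pixel columns grow to the right and rows downward; lengths in mm; the calibration is good to about 2 mm. A picture is of the moment at which its call begins: read the wrist's pose just before it. calibration takes no time and is no camera call.
- arm.finish_job(): hands the job in; it is judged then, once.
The state is a dict: "clock": time; "q": joint angles; "joint_velocities": joint speeds; "joint_torque": joint torques, N m; "eef_pos": TCP position; "tcp_rot": TCP orientation; "contact_force": force on the tool from outside, world axes, zero at the start; "ft_torque": the same for the moment, N m; "grip_width": opening from 0.0 (shut) to 1.0 (fully open); "grip_force": force on a finger pad.
Only numpy, scipy, OpenCV 4.12 (cv2) and the standard library are available. Lean on these libraries where they do the work, as an engineer would, in place of code of your own. Each camera call takes 0.05 s, during which the arm holds its last target. There are 200 camera calls.

### The job

Get ready to add reagent to the empty beaker: draw the blue-handled stirring rod up out of the grey rod stand, stand it in the beaker with the handle up and let go of it. Then open the white reagent bottle: press its red safety cap down, keep it pressed while you twist it anticlockwise (seen from above) about a sixth of a turn, and lift it straight off. Finish while still holding the cap level over the bottle, about 5 cm clear of its mouth; do not tip the beaker, and leave the two small bottles and the crucible behind the work where they stand.

Things in the scene. Friction and masses are not known exactly. Their poses are not given: they have to be found in the camera images.
- rod: stirring rod, 165 mm long: white shaft 8 mm in diameter with a blue handle 13 mm in diameter over its top 50 mm; 35 g, balancing about 70 mm above its lower end. Origin at the lower end of the shaft, z along the rod toward the handle. It starts upright in the middle hole of rod_stand, its lower end 50 mm deep in the hole (10 mm above the bench), its top 175 mm above the bench
- rod_handle (a point): point on the rod's axis in the middle of the blue handle, 145 mm above the rod's lower end (20 mm below its top); starts 155 mm above the bench
- rod_stand: grey block 56 mm (x) by 116 mm (y), 60 mm high, on a black foot 72 x 132 mm; fixed to the bench. Three upright holes 10.5 mm in diameter and 50 mm deep in a row along its y at -36, 0 and +36 mm; the rod is in the middle one, the others are empty. Origin at the centre of its underside on the bench
- beaker: empty translucent plastic beaker, 74 mm in diameter, 90 mm high, wall 3 mm (68 mm clear inside at the mouth, 65 mm at the bottom), floor 4 mm; loose, 0.16 kg. Origin at the centre of its underside, z up. The released rod may lean against the rim
- beaker_rim (a point): centre of the beaker's mouth, 90 mm above its underside
- bottle: white square reagent bottle, 80 x 80 mm body, seated in a steel holder (foot 92 x 128 mm) that is fixed to the bench, so it neither turns nor lifts. Origin at the centre of the holder's underside on the bench, z up. Shoulder ends at 100 mm, neck 36 mm in diameter with three bayonet lugs 120 degrees apart that hold the cap behind safety teeth 5 mm deep, rim at 130 mm
- mouth (a point): centre of the bottle's rim, 130 mm above the bench, on the axis of the cap
- cap: red round safety cap, 57 mm over its grip ribs, 25 mm high, 30 g, loose on the neck. Origin at the centre of its lower open edge, z up; closed, that is 116 mm above the bench (14 mm below the rim) and its x axis lies along the bottle's x axis. Closed, it is locked: turned either way it moves only about 5 degrees, pulled up only about half a millimetre
- cap_top (a point): centre of the cap's flat top, 141 mm above the bench when closed. Pressed down 5 mm or more (it stops at 8 mm) the cap turns anticlockwise from above; past 40 degrees it needs no pressing and its lugs are clear, it stops turning at about 80 degrees, so at 60 degrees it lifts straight off. Clockwise it does not turn
- insert (a joint): how far the cap pushes down the grey sprung insert (30 mm in diameter) in the bottle's mouth, m: 0 with the cap at rest on it, 0.008 with the cap fully down. The spring pushes the cap up with 4 N at 0 and 0.6 N more for each mm (7 N where the teeth clear, 9 N fully down; beyond that the cap stands hard on the rim)
- dropper_bottle: bystander: white squeeze bottle with a pointed white top and a blue and purple band, 49 mm in diameter, 107 mm high, loose; origin at the centre of its underside
- reagent_small: bystander: small bottle with a black cap, 49 mm in diameter, 95 mm high, loose; origin at the centre of its underside
- crucible: bystander: small porcelain crucible, 45 mm across, 36 mm high, loose; origin at the centre of its underside
Mind the look-alikes: they are no part of the job. Of the things like the cap, leave any that is pink or turquoise; of the rest the larger one is meant.

How it is judged:
By the outcome, as a careful person would: the job done as asked, in the order asked, and still so for the second after the job is handed in, while the arm keeps its last pose, push and grip.
It also fails if it takes over 48 s, if anything falls off the work surface, if the arm or the gripper's body presses on something with over 40 N, if the wrist force passes 120 N, or if a joint passes its speed limit or range.

## Working session

There is one attempt and no reset: what is moved stays moved. The work goes in short steps, Python scripts to look and compute and a tool call to move; the robot and the scene stay as the last step left them, time stands still between calls to the robot, and variables do not carry over. Pictures are saved under pics/ and viewed, at most 10 in all, crops included, and the job is handed in when it is done.

Besides the shell and the picture viewer there is one more tool, called after "Request:" by a JSON object that holds its "op" and its "data", one argument or row to a line. arm_command: Moves the arm, as the interface text tells. Its arguments: {"type":"object","properties":{"series":{"type":"array"},"force":{"type":"number"}},"required":["series"]}

```bash
mkdir -p pics; ls
python3 - <<'E'
from bench import arm, cams
import cv2, numpy as np
for n in ("scene","top"):
    cv2.imwrite(f"pics/{n}0.png", cams.read_camera(n)[:,:,::-1])
s=arm.get_state(); print({k:(np.round(v,3).tolist()) for k,v in s.items()})
try: print(arm.tip_extent)
except Exception as e: print(e)
for n in ("scene","top","wrist"): print(n,{k:np.round(v,3).tolist() for k,v in cams.calibration(n).items()})
E
```

```text
pics
{'clock': 0.1, 'q': [1.095, 0.308, 1.508, 0.0, 1.328, -0.073], 'joint_velocities': [-0.001, -0.0, -0.002, -0.001, 0.001, -0.001], 'joint_torque': [-0.0, -45.853, -25.261, -0.0, 0.006, -0.0], 'eef_pos': [225.136, 528.451, 244.456], 'tcp_rot': [-0.0, 0.2, 0.98, -0.001], 'contact_force': [0.386, -0.322, -0.63], 'ft_torque': [-0.009, 0.024, 0.036], 'grip_force': 0.0, 'grip_width': 0.994}
14.0
scene {'fx': 537.263, 'fy': 537.263, 'cx': 275.565, 'cy': 213.945, 'origin': [-32.789, -778.092, 1003.718], 'rotation': [-0.385, 0.868, -0.288, 0.123]}
top {'fx': 383.316, 'fy': 383.316, 'cx': 280.001, 'cy': 202.733, 'origin': [342.139, 36.842, 1242.982], 'rotation': [0.069, -0.699, 0.709, -0.058]}
wrist {'fx': 344.123, 'fy': 344.123, 'cx': 283.615, 'cy': 211.588, 'tool_from_camera': [[-0.0, -0.96, -0.279, 69.402], [1.0, 0.0, -0.0, 0.178], [0.0, -0.279, 0.96, -128.594], [0.0, 0.0, 0.0, 1.0]]}
```

View pics/scene0.png

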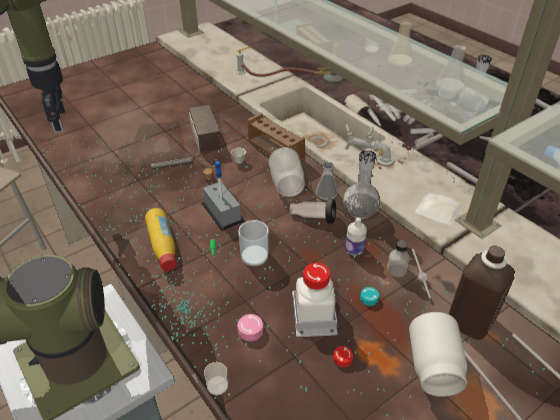

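View pics/top0.png

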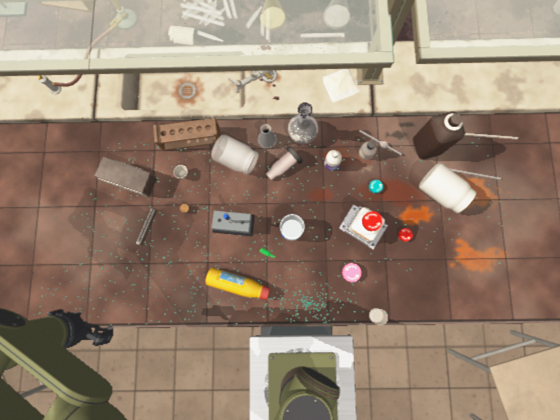

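Scene picture: the blue-handled rod is at (218,168) in the grey stand at (222,205), the beaker at (254,243), and the red cap on the white bottle at (317,272). Top picture: the rod is at (226,216), the beaker at (291,227), and the cap at (373,221).

Could be taken for the cap (scene pixels):
- red cap on the bottle (317,272)
- small red cap (343,356)
- pink cap (250,327)
- turquoise cap (370,296)

I choose the larger red one on the bottle. Other beakers are at (216,378) and a tipped one at (286,172). The other rod-like things are green (213,246) and grey (171,162). I'll check the choice in one close crop.

Run:
```python
import cv2, numpy as np
s=cv2.imread("pics/scene0.png"); t=cv2.imread("pics/top0.png")
def c(im,x,y,w,h,f): return cv2.resize(im[y:y+h,x:x+w],None,fx=f,fy=f,interpolation=cv2.INTER_CUBIC)
o=np.zeros((600,800,3),np.uint8)
o[:300,:400]=c(s,195,150,100,75,4); o[:300,400:]=c(s,230,215,100,75,4)[:, :]
o[300:,:400]=c(t,205,195,100,75,4); o[300:,400:]=c(t,330,195,100,75,4)
o[:300,400:]=c(s,270,255,100,75,4)
cv2.imwrite("pics/crop1.png",o)
o=np.zeros((600,800,3),np.uint8)
o[:,:400]=c(s,225,205,66,100,6)[:600,:400] if 0 else cv2.resize(s[205:280,230:280],(400,600),interpolation=cv2.INTER_CUBIC)
o[:,400:]=cv2.resize(t[190:265,265:315],(400,600),interpolation=cv2.INTER_CUBIC)
cv2.imwrite("pics/crop2.png",o)
```

```text
(no output)
```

View pics/crop1.png

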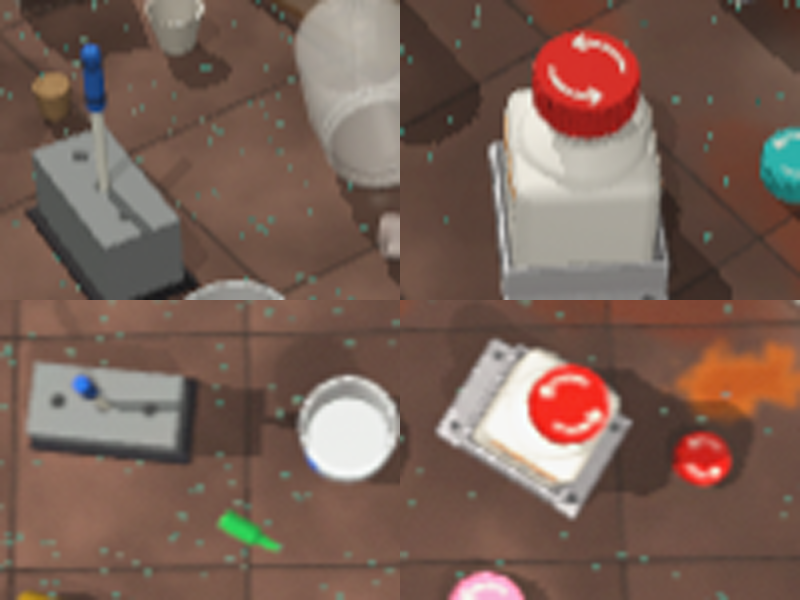

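View pics/crop2.png

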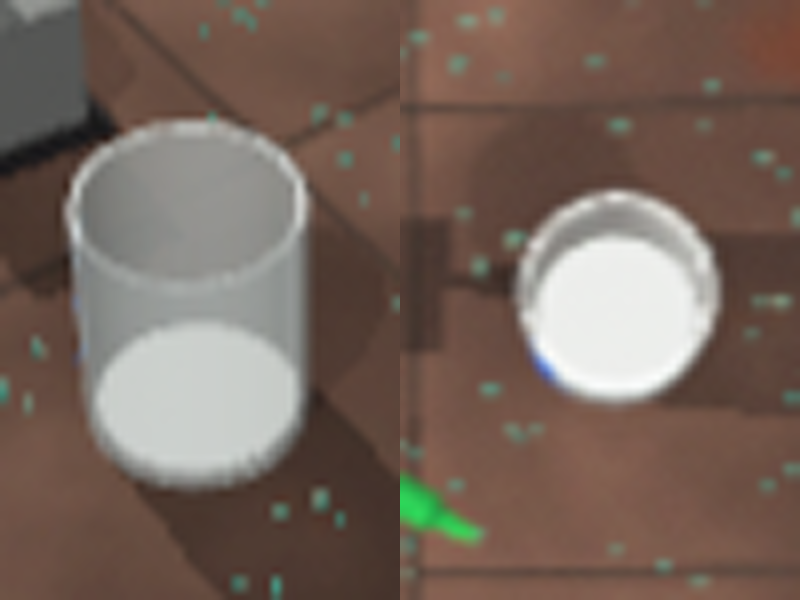

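The close crop confirms the choice: the larger red arrowed cap sits on the white bottle in its steel holder, at scene (316.7,272.5) and top (372,220.5). The rod top is at scene (217.8,162) and top (225.8,216). The beaker rim centre is at scene (253.5,230.5) and top (292.4,227).

```bash
cat > h.py <<'E'
from bench import arm, cams
import cv2, numpy as np
from scipy.spatial.transform import Rotation as R
def rot(q): return R.from_quat(q,scalar_first=True)
def cam(n, s=None):
    c=cams.calibration(n)
    if n=="wrist":
        T=np.array(c["tool_from_camera"]); r=rot(s["tcp_rot"]).as_matrix()
        return c, np.array(s["eef_pos"])+r@T[:3,3], r@T[:3,:3]
    return c, np.array(c["origin"]), rot(c["rotation"]).as_matrix()
def ray(C,u,v):
    c,o,r=C; d=r@np.array([(u-c["cx"])/c["fx"],(v-c["cy"])/c["fy"],1.]); return o,d/np.linalg.norm(d)
def proj(C,p):
    c,o,r=C; x=r.T@(np.asarray(p,float)-o); return x[0]/x[2]*c["fx"]+c["cx"], x[1]/x[2]*c["fy"]+c["cy"]
def tri(*obs):
    A=np.zeros((3,3)); b=np.zeros(3)
    for C,u,v in obs:
        o,d=ray(C,u,v); P=np.eye(3)-np.outer(d,d); A+=P; b+=P@o
    p=np.linalg.solve(A,b); return p,[np.round(np.subtract(proj(C,p),(u,v)),2).tolist() for C,u,v in obs]
def atz(C,u,v,z):
    o,d=ray(C,u,v); return o+d*(z-o[2])/d[2]
E
python3 - <<'E'
from h import *
np.set_printoptions(precision=1,suppress=True)
S=cam("scene");T=cam("top")
for n,a,b,z in [("rodtop",(217.7,162),(225.8,216),175),("rod60",(221,198.2),(230.75,221.7),60),("cap",(316.7,272.5),(372,220.5),141),("rim",(253.5,230.5),(292.4,227),90),
 ("hole1",(215,189.2),(219.5,220.2),60),("hole3",(226,203.7),(242.4,222.4),60)]:
    print(n,*tri((S,*a),(T,*b)),atz(S,*a,z),atz(T,*b,z))
E
```

```text
rodtop [502.2 206.  174.8] [[-0.46, 0.08], [0.19, -0.39]] [503.1 205.3 175. ] [501.  206.5 175. ]
rod60 [502.8 209.9  49.2] [[-0.58, 0.1], [0.22, -0.46]] [498.3 198.2  60. ] [499.9 209.   60. ]
cap [ 487.1 -212.2  137.6] [[-0.15, 0.04], [0.05, -0.1]] [ 485.4 -214.5  141. ] [ 486.4 -211.3  141. ]
rim [478.5  17.1  89.8] [[-0.66, 0.14], [0.24, -0.49]] [479.9  16.4  90. ] [476.9  17.8  90. ]
hole1 [506.5 244.5  56.5] [[-0.34, 0.06], [0.13, -0.27]] [505.4 240.4  60. ] [505.2 244.3  60. ]
hole3 [497.6 172.8  58.3] [[-0.08, 0.01], [0.03, -0.06]] [496.9 171.   60. ] [497.2 172.7  60. ]
```

Request:
{"op": "arm_command", "data": {
  "series": [
    {"xyz": [-4.2, -2.1, 0], "rotation": [0, 0, 0], "hand": 8.5},
    {"xyz": [-4.2, -2.1, 0], "rotation": [0, 0, 0], "hand": 8.5},
    {"xyz": [-4.2, -2.1, 0], "rotation": [0, 0, 0], "hand": 8.5},
    {"xyz": [-4.2, -2.1, 0], "rotation": [0, 0, 0], "hand": 8.5},
    {"xyz": [-4.2, -2.1, 0], "rotation": [0, 0, 0], "hand": 8.5}
  ]
}}

```text
clock: 0.6
eef_pos: [378.0, 348.5, 245.0]
tcp_rot: [-0.0, 0.2, 0.98, -0.0]
contact_force: [0.9, 0.8, 0.2]
grip_width: 0.992
grip_force: 0.0
```

Request:
{"op": "arm_command", "data": {
  "series": [
    {"xyz": [-4.2, -2.1, 0], "rotation": [0, 0, 0], "hand": 8.5},
    {"xyz": [-4.2, -2.1, 0], "rotation": [0, 0, 0], "hand": 8.5},
    {"xyz": [-4.2, -2.1, 0], "rotation": [0, 0, 0], "hand": 8.5},
    {"xyz": [-4.2, -2.1, 0], "rotation": [0, 0, 0], "hand": 8.5},
    {"xyz": [0, 0, 0], "rotation": [0, 0, 8.5], "hand": 8.5}
  ]
}}

```text
clock: 1.1
eef_pos: [503.0, 202.4, 244.9]
tcp_rot: [0.001, 0.276, 0.961, -0.001]
contact_force: [-0.8, 1.1, 0.2]
grip_width: 0.995
grip_force: 0.0
```

Request:
{"op": "arm_command", "data": {
  "series": [
    {"xyz": [0, 0, 0], "rotation": [0, 0, 8.5], "hand": 8.5},
    {"xyz": [0, 0, 0], "rotation": [0, 0, 8.5], "hand": 8.5},
    {"xyz": [0, 0, 0], "rotation": [0, 0, 8.5], "hand": 8.5},
    {"xyz": [0, 0, 0], "rotation": [0, 0, 8.5], "hand": 8.5},
    {"xyz": [0, 0, 0], "rotation": [0, 0, 8.5], "hand": 8.5}
  ]
}}

```text
clock: 1.6
eef_pos: [498.7, 206.7, 244.8]
tcp_rot: [-0.0, 0.605, 0.796, -0.0]
contact_force: [-0.3, 0.7, -0.3]
grip_width: 0.993
grip_force: 0.0
```

Request:
{"op": "arm_command", "data": {
  "series": [
    {"xyz": [0, 0, 0], "rotation": [0, 0, 8.5], "hand": 5},
    {"xyz": [0, 0, 0], "rotation": [0, 0, 7.5], "hand": 5},
    {"xyz": [0, 0, 0], "rotation": [0, 0, 0], "hand": 5},
    {"xyz": [0, 0, 0], "rotation": [0, 0, 0], "hand": 5}
  ]
}}

```text
clock: 2.0
eef_pos: [498.8, 206.8, 245.0]
tcp_rot: [-0.0, 0.707, 0.708, -0.0]
contact_force: [-0.2, -0.1, 0.4]
grip_width: 0.588
grip_force: 0.0
```

Run:
```python
from h import *
s=arm.get_state(); im=cams.read_camera("wrist"); cv2.imwrite("pics/w1.png",im[:,:,::-1]); C=cam("wrist",s)
print(s["clock"],np.round(s["eef_pos"],1),np.round(rot(s["tcp_rot"]).as_matrix(),3).tolist(),s["grip_width"],arm.tip_extent)
for p in [(502,206.5,175),(502,206.5,125),(502,208,60),(478.5,17,90)]: print(p,np.round(proj(C,p),1))
```

```text
2.0 [498.8 206.8 245. ] [[-0.002, 1.0, -0.001], [1.0, 0.002, -0.0], [-0.0, -0.001, -1.0]] 0.5877829691054277 14.0
(502, 206.5, 175) [286.4 232. ]
(502, 206.5, 125) [286.  209.6]
(502, 208, 60) [285.5 189. ]
(478.5, 17, 90) [261.6 381.8]
```

View pics/w1.png

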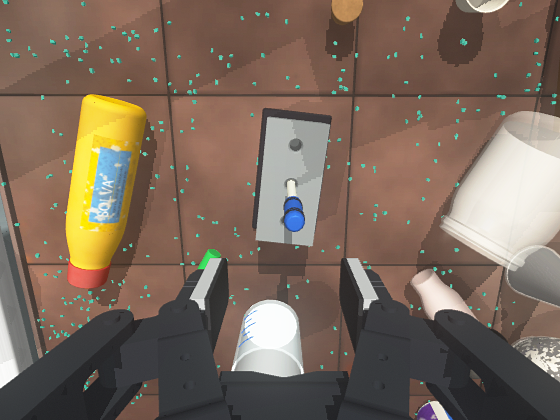

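The wrist picture shows the rod's blue top at (294,217), its shaft entering the block at (290,182), and the beaker at (270,340). That is about 15 px from the prediction, so I'll measure again with a second wrist view.

Request:
{"op": "arm_command", "data": {
  "series": [
    {"xyz": [-3, 0, 0], "rotation": [0, 0, 0], "hand": 5},
    {"xyz": [-3, 0, 0], "rotation": [0, 0, 0], "hand": 5},
    {"xyz": [0, 0, 0], "rotation": [0, 0, 0], "hand": 5},
    {"xyz": [0, 0, 0], "rotation": [0, 0, 0], "hand": 5}
  ]
}}

```text
clock: 2.45
eef_pos: [499.0, 146.6, 245.4]
tcp_rot: [-0.0, 0.708, 0.707, 0.0]
contact_force: [-0.5, 0.8, 0.2]
grip_width: 0.585
grip_force: 0.0
```

Run:
```python
from h import *
s=arm.get_state(); im=cams.read_camera("wrist"); cv2.imwrite("pics/w2.png",im[:,:,::-1])
s1=dict(eef_pos=[498.8,206.8,245.],tcp_rot=[0,.707,.708,0])
def blob(im,mask0):
    h=cv2.cvtColor(im,cv2.COLOR_BGR2HSV); m=cv2.inRange(h,(100,150,60),(125,255,255)); m[:mask0[1]]=0;m[mask0[3]:]=0;m[:,:mask0[0]]=0;m[:,mask0[2]:]=0
    n,l,st,c=cv2.connectedComponentsWithStats(m); i=1+np.argmax(st[1:,4]); return st[i],c[i]
im1=cv2.imread("pics/w1.png"); im2=cv2.imread("pics/w2.png")
print(np.round(s["eef_pos"],1))
# handle's top end (lowest rows in image), wrt bbox
b1,c1=blob(im1,(250,100,340,260)); b2,c2=blob(im2,(250,0,340,260))
print(b1,c1,b2,c2)
o=np.hstack([cv2.resize(i[y:y+75,265:315],(400,600),interpolation=cv2.INTER_CUBIC) for i,y in((im1,170),(im2,int(b2[1])-15))])
cv2.imwrite("pics/crop3.png",o)
```

```text
[499.  146.6 245.4]
[284 210  20  22 327] [293.85321101 220.49541284] [284 110  22  22 365] [294.4        120.29315068]
```

View pics/crop3.png

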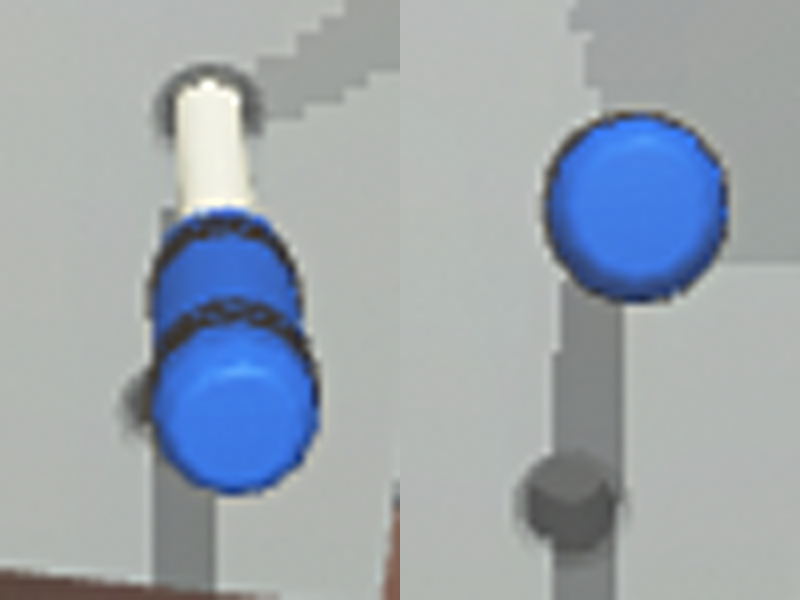

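Both views agree on the rod: its top end is at (294.7,221.2) in view 1 and (294.6,120.9) in view 2, where it is seen nearly end-on, and the hole is at (291.2,183.4) in view 1.

Run:
```python
from h import *
np.set_printoptions(precision=1,suppress=True)
C1=cam("wrist",dict(eef_pos=[498.8,206.8,245.],tcp_rot=[0,.7071,.7071,0]));C2=cam("wrist",dict(eef_pos=[499,146.6,245.4],tcp_rot=[0,.7071,.7071,0]))
print(tri((C1,294.7,221.2),(C2,294.6,120.9)),atz(C1,294.7,221.2,175),atz(C2,294.6,120.9,175),atz(C1,291.2,183.4,60))
print(tri((C1,294.7,221.2),(C2,294.6,120.9),(cam("scene"),217.7,162),(cam("top"),225.8,216)))
for n in ("scene","top"): print(n,[np.round(proj(cam(n),p),1) for p in((505,211,175),(505,211,60))])
```

```text
(array([507. , 211.9, 170.2]), [[-0.31, 0.0], [0.34, -0.0]]) [507.  213.4 175. ] [506.6 212.  175. ] [507.3 213.3  60. ]
(array([505.6, 210.5, 168.9]), [[-2.55, 1.49], [-2.1, 2.45], [-0.07, 0.6], [-1.06, -1.26]])
scene [array([217.1, 160.7]), array([220.6, 194.8])]
top [array([224.2, 214.6]), array([230.1, 220.1])]
```

Request:
{"op": "arm_command", "data": {
  "series": [
    {"xyz": [3.3, 0.4, 0], "rotation": [0, 0, 0], "hand": 5},
    {"xyz": [3.2, 0.35, 0], "rotation": [0, 0, 0], "hand": 5},
    {"xyz": [0, 0, 2.5], "rotation": [0, 0, 0], "hand": 5},
    {"xyz": [0, 0, 2.0], "rotation": [0, 0, 0], "hand": 5},
    {"xyz": [0, 0, 0], "rotation": [0, 0, 0], "hand": 5}
  ]
}}

```text
clock: 3.0
eef_pos: [504.3, 212.7, 197.6]
tcp_rot: [-0.002, 0.707, 0.707, -0.003]
contact_force: [0.0, 0.3, -0.4]
grip_width: 0.592
grip_force: 0.0
```

Request:
{"op": "arm_command", "data": {
  "series": [
    {"xyz": [0, 0, 2.0], "rotation": [0, 0, 0], "hand": 4},
    {"xyz": [0, 0, 2.0], "rotation": [0, 0, 0], "hand": 4},
    {"xyz": [0, 0, 1.0], "rotation": [0, 0, 0], "hand": 4},
    {"xyz": [0, 0, 0], "rotation": [0, 0, 0], "hand": 4},
    {"xyz": [0, 0, 0], "rotation": [0, 0, 0], "hand": 4}
  ]
}}

```text
clock: 3.5
eef_pos: [507.2, 212.3, 151.1]
tcp_rot: [0.0, 0.707, 0.707, 0.0]
contact_force: [-0.7, 0.6, -0.3]
grip_width: 0.468
grip_force: 0.0
```

Run:
```python
from h import *
s=arm.get_state(); im=cams.read_camera("wrist")[:,:,::-1]; print(s["eef_pos"],s["contact_force"],s["grip_width"])
o=np.hstack([im[120:420,140:420], cams.read_camera("scene")[120:420,130:400,::-1]])
cv2.imwrite("pics/w3.png",o)
```

```text
[507.17102229 212.26049484 151.08204874] [-0.72072274  0.56556271 -0.31718831] 0.46771604618958357
```

View pics/w3.png

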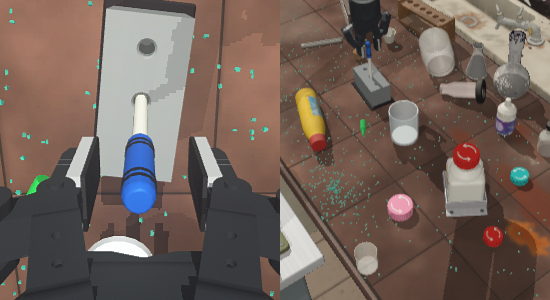

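The rod's handle (crop (138,175)) stands between the open pads (82 and 205), so I close the grip.

Request:
{"op": "arm_command", "data": {
  "series": [
    {"xyz": [0, 0, 0], "rotation": [0, 0, 0], "hand": 2.5},
    {"xyz": [0, 0, 0], "rotation": [0, 0, 0], "hand": 0.5},
    {"xyz": [0, 0, 0], "rotation": [0, 0, 0], "hand": 0.5},
    {"xyz": [0, 0, 0], "rotation": [0, 0, 0], "hand": 0.5},
    {"xyz": [0, 0, 0], "rotation": [0, 0, 0], "hand": 0.5}
  ],
  "force": 40
}}

```text
clock: 4.1
eef_pos: [506.9, 212.1, 150.9]
tcp_rot: [0.0, 0.708, 0.707, 0.001]
contact_force: [-0.0, -0.1, 5.1]
grip_width: 0.139
grip_force: 39.0
```

Request:
{"op": "arm_command", "data": {
  "series": [
    {"xyz": [0, 0, 0], "rotation": [0, 0, 0], "hand": 0.5},
    {"xyz": [0, 0, 0], "rotation": [0, 0, 0], "hand": 0.5},
    {"xyz": [0, 0, -0.5], "rotation": [0, 0, 0], "hand": 0.5},
    {"xyz": [0, 0, -1], "rotation": [0, 0, 0], "hand": 0.5},
    {"xyz": [0, 0, 0], "rotation": [0, 0, 0], "hand": 0.5}
  ]
}}

```text
clock: 4.6
eef_pos: [507.0, 212.1, 166.5]
tcp_rot: [0.0, 0.708, 0.707, 0.001]
contact_force: [-0.8, -0.6, 0.3]
grip_width: 0.136
grip_force: 39.1
```

Request:
{"op": "arm_command", "data": {
  "series": [
    {"xyz": [0, 0, -2.5], "rotation": [0, 0, 0], "hand": 0.5},
    {"xyz": [0, 0, -2.5], "rotation": [0, 0, 0], "hand": 0.5},
    {"xyz": [0, 0, -2.5], "rotation": [0, 0, 0], "hand": 0.5},
    {"xyz": [0, 0, -2.5], "rotation": [0, 0, 0], "hand": 0.5},
    {"xyz": [0, 0, -1], "rotation": [0, 0, 0], "hand": 0.5}
  ]
}}

```text
clock: 5.1
eef_pos: [507.9, 212.3, 277.9]
tcp_rot: [0.001, 0.708, 0.707, 0.002]
contact_force: [0.8, -1.2, -0.3]
grip_width: 0.14
grip_force: 39.1
```

Request:
{"op": "arm_command", "data": {
  "series": [
    {"xyz": [-2, 0, 0], "rotation": [0, 0, 0], "hand": 0.5},
    {"xyz": [-3, 0, 0], "rotation": [0, 0, 0], "hand": 0.5},
    {"xyz": [-3, 0, 0], "rotation": [0, 0, 0], "hand": 0.5},
    {"xyz": [-2, 0, 0], "rotation": [0, 0, 0], "hand": 0.5},
    {"xyz": [0, 0, 0], "rotation": [0, 0, 0], "hand": 0.5}
  ]
}}

```text
clock: 5.6
eef_pos: [505.9, 109.6, 274.5]
tcp_rot: [-0.0, 0.709, 0.706, -0.001]
contact_force: [-0.3, 0.7, 0.1]
grip_width: 0.137
grip_force: 39.1
```

Run:
```python
from h import *
s=arm.get_state(); im=cams.read_camera("wrist")[:,:,::-1].copy(); cv2.imwrite("pics/b1.png",im); print(s["eef_pos"],s["tcp_rot"],s["contact_force"],s["grip_width"])
C=cam("wrist",s)
for p in [(478.5,17.1,90),(483,22,90)]: print(np.round(proj(C,p),1))
```

```text
[505.88971358 109.6468532  274.51164485] [-4.90706392e-05  7.08583796e-01  7.05626002e-01 -9.73209924e-04] [-0.27037538  0.66146803  0.14437096] 0.1370910058444894
[255.6 280.1]
[259.9 275.6]
```

Request:
{"op": "arm_command", "data": {
  "series": [
    {"xyz": [-2, -0.5, 0], "rotation": [0, 0, 0], "hand": 0.5},
    {"xyz": [-3, -0.5, 0], "rotation": [0, 0, 0], "hand": 0.5},
    {"xyz": [-3, -0.7, 0], "rotation": [0, 0, 0], "hand": 0.5},
    {"xyz": [-1.4, -0.6, 0], "rotation": [0, 0, 0], "hand": 0.5},
    {"xyz": [0, 0, 0], "rotation": [0, 0, 0], "hand": 0.5}
  ]
}}

```text
clock: 6.15
eef_pos: [482.5, 17.5, 275.0]
tcp_rot: [-0.0, 0.708, 0.706, -0.0]
contact_force: [-0.3, 0.1, -0.2]
grip_width: 0.135
grip_force: 39.1
```

Run:
```python
from h import *
s=arm.get_state(); im=cams.read_camera("wrist")[:,:,::-1].copy(); cv2.imwrite("pics/b2.png",im); print(s["eef_pos"],s["tcp_rot"],s["contact_force"],s["grip_width"])
C=cam("wrist",s)
for p in [(478.5,17.1,90),(483,22,90)]: print(np.round(proj(C,p),1))
S=cams.read_camera("scene")[:,:,::-1];T=cams.read_camera("top")[:,:,::-1]
cv2.imwrite("pics/s2.png",S);cv2.imwrite("pics/t2.png",T)
o=np.zeros((600,800,3),np.uint8)
o[:300,:400]=cv2.resize(cv2.imread("pics/b1.png"),(400,300)); o[:300,400:]=cv2.resize(im,(400,300))
o[300:,:400]=cv2.resize(S[155:275,180:340],(400,300),interpolation=cv2.INTER_CUBIC); o[300:,400:]=cv2.resize(T[160:280,220:380],(400,300),interpolation=cv2.INTER_CUBIC)
cv2.imwrite("pics/c4.png",o)
```

```text
[482.52371764  17.46938442 274.9917171 ] [-4.70163264e-04  7.08253605e-01  7.05957898e-01 -2.35652390e-04] [-0.29267034  0.14650724 -0.15176301] 0.13495174591778025
[277.9 190.7]
[282.7 185.5]
```

View pics/c4.png

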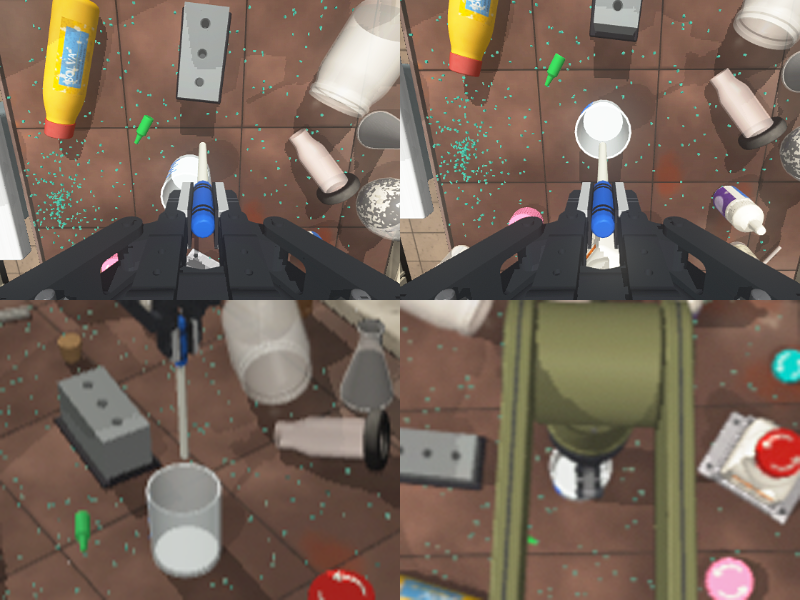

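The rod hangs straight in the grip, with its tip at wrist (284,200) and scene (253.6,217.8). The beaker rim centre is at wrist (284,180.6) and scene (253.2,229.8). Using the tip as a reference cancels the calibration offsets.

Run:
```python
from h import *
np.set_printoptions(precision=1,suppress=True)
s=arm.get_state(); C=cam("wrist",s); S=cam("scene")
p=np.array(s["eef_pos"]); t=p+[0,0,-141]; print(p)
print("tip",np.round(proj(C,t),1),np.round(proj(S,t),1))
# offsets: observed - tool
print("scene tip",atz(S,253.6,217.8,t[2]),"rim",atz(S,253.2,229.8,90))
print("wrist tip",atz(C,284.2,200,t[2]),"rim",atz(C,284.2,180.6,90))
# refine rim in b2 by ellipse fit of bright pixels
im=cv2.imread("pics/b2.png"); g=cv2.cvtColor(im,cv2.COLOR_BGR2GRAY)
ed=cv2.Canny(g[130:230,235:335],60,140); cs,_=cv2.findContours(ed,0,1)
for c in cs:
    if len(c)>25: e=cv2.fitEllipse(c); print(np.round([e[0][0]+235,e[0][1]+130,*e[1]],1),len(c))
```

```text
[483.6  19.  275.3]
tip [281.7 202.3] [253.5 215.9]
scene tip [480.1  13.5 134.3] rim [480.8  18.8  90. ]
wrist tip [485.7  21.  134.3] rim [485.8  28.3  90. ]
[282.  211.   12.6  24. ] 135
[283.8 181.7  68.5  69.3] 443
[284.2 183.6  77.8  85.3] 571
```

Request:
{"op": "arm_command", "data": {
  "series": [
    {"xyz": [2, 0, 0], "rotation": [0, 0, 0], "hand": 0.5},
    {"xyz": [1.6, 0, 0], "rotation": [0, 0, 0], "hand": 0.5},
    {"xyz": [0, 0, 0], "rotation": [0, -6, 0], "hand": 0.5},
    {"xyz": [0, 0, 0], "rotation": [0, 0, 0], "hand": 0.5},
    {"xyz": [0, 0, 0], "rotation": [0, 0, 0], "hand": 0.5}
  ]
}}

```text
clock: 6.8
eef_pos: [483.4, 55.6, 275.1]
tcp_rot: [0.036, 0.705, 0.707, -0.036]
contact_force: [0.1, 0.1, -0.9]
grip_width: 0.136
grip_force: 39.0
```

Run:
```python
from h import *
np.set_printoptions(precision=2,suppress=True)
s=arm.get_state(); M=rot(s["tcp_rot"]).as_matrix(); p=np.array(s["eef_pos"]); print(p,M,"tip",p+M[:,2]*141)
im=cams.read_camera("scene"); h=cv2.cvtColor(im,cv2.COLOR_RGB2HSV)
S=cam("scene"); print(proj(S,p+M[:,2]*141))
tgt=np.array([483.7,40,6]); print("shift tool", M.T@(tgt-(p+M[:,2]*141)))
```

```text
[483.44  55.65 275.11] [[-0.    1.   -0.  ]
 [ 0.99  0.   -0.1 ]
 [-0.1  -0.   -0.99]] tip [483.41  41.18 134.86]
(np.float64(248.15771799390376), np.float64(210.8681759255072))
shift tool [ 12.05   0.33 128.3 ]
```

Request:
{"op": "arm_command", "data": {
  "series": [
    {"xyz": [0.25, 0, 2.5], "rotation": [0, 0, 0], "hand": 0.5},
    {"xyz": [0.25, 0, 2.5], "rotation": [0, 0, 0], "hand": 0.5},
    {"xyz": [0.2, 0, 2.5], "rotation": [0, 0, 0], "hand": 0.5},
    {"xyz": [0.2, 0, 2.0], "rotation": [0, 0, 0], "hand": 0.5},
    {"xyz": [0, 0, 0], "rotation": [0, 0, 0], "hand": 0.5}
  ]
}}

```text
clock: 7.35
eef_pos: [481.2, 52.1, 177.4]
tcp_rot: [0.035, 0.707, 0.705, -0.039]
contact_force: [-0.6, 1.0, -1.0]
grip_width: 0.136
grip_force: 39.1
```

Request:
{"op": "arm_command", "data": {
  "series": [
    {"xyz": [0.15, 0, 1.5], "rotation": [0, 0, 0], "hand": 0.5},
    {"xyz": [0.1, 0, 1.0], "rotation": [0, 0, 0], "hand": 0.5},
    {"xyz": [0.05, 0, 0.5], "rotation": [0, 0, 0], "hand": 0.5},
    {"xyz": [0, 0, 0], "rotation": [0, 0, 0], "hand": 0.5},
    {"xyz": [0, 0, 0], "rotation": [0, 0, 0], "hand": 0.5}
  ]
}}

```text
clock: 7.85
eef_pos: [483.8, 52.8, 150.3]
tcp_rot: [0.037, 0.707, 0.706, -0.037]
contact_force: [0.6, 1.0, -0.3]
grip_width: 0.134
grip_force: 39.1
```

Run:
```python
from h import *
np.set_printoptions(precision=2,suppress=True)
s=arm.get_state(); M=rot(s["tcp_rot"]).as_matrix(); p=np.array(s["eef_pos"]); print(p,"tip",p+M[:,2]*141,s["contact_force"])
im=cams.read_camera("scene")[:,:,::-1]; w=cams.read_camera("wrist")[:,:,::-1]
cv2.imwrite("pics/c5.png",np.hstack([cv2.resize(im[140:290,200:300],(400,600),interpolation=cv2.INTER_CUBIC),cv2.resize(w[60:360,180:380],(400,600),interpolation=cv2.INTER_CUBIC)]))
```

```text
[483.76  52.78 150.26] tip [483.85  38.06  10.03] [ 0.62  0.99 -0.26]
```

View pics/c5.png

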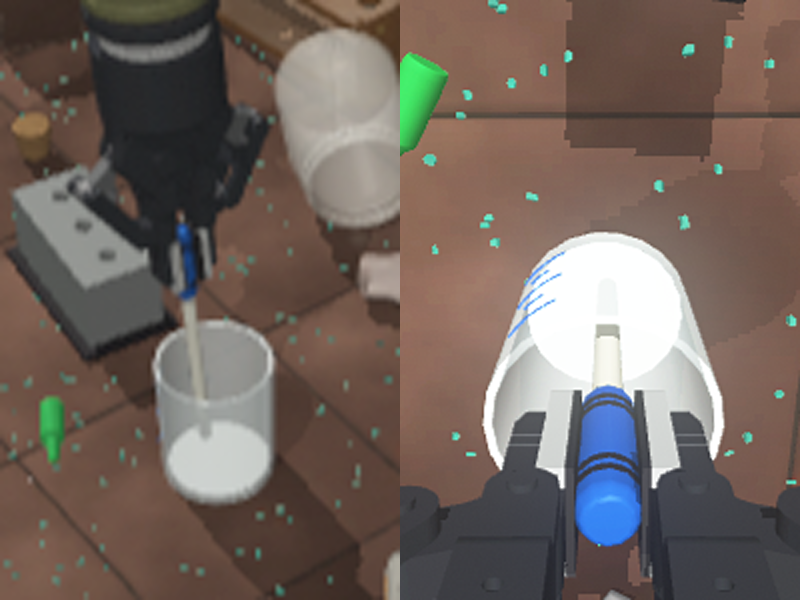

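The rod stands inside the beaker, its tip at wrist-crop (607,285) over the +y half of the floor, touching nothing. I lower it the last 5 mm and release.

Request:
{"op": "arm_command", "data": {
  "series": [
    {"xyz": [0.03, 0, 0.3], "rotation": [0, 0, 0], "hand": 0.5},
    {"xyz": [0.03, 0, 0.25], "rotation": [0, 0, 0], "hand": 0.5},
    {"xyz": [0, 0, 0], "rotation": [0, 0, 0], "hand": 0.5},
    {"xyz": [0, 0, 0], "rotation": [0, 0, 0], "hand": 0.5}
  ]
}}

```text
clock: 8.35
eef_pos: [483.6, 52.9, 144.4]
tcp_rot: [0.037, 0.707, 0.706, -0.037]
contact_force: [0.3, 0.8, 0.5]
grip_width: 0.138
grip_force: 39.5
```

Request:
{"op": "arm_command", "data": {
  "series": [
    {"xyz": [0, 0, 0], "rotation": [0, 0, 0], "hand": 1.5},
    {"xyz": [0, 0, 0], "rotation": [0, 0, 0], "hand": 2},
    {"xyz": [0, 0, 0], "rotation": [0, 0, 0], "hand": 3},
    {"xyz": [0, 0, 0], "rotation": [0, 0, 0], "hand": 4},
    {"xyz": [0, 0, 0], "rotation": [0, 0, 0], "hand": 4}
  ]
}}

```text
clock: 8.85
eef_pos: [483.3, 52.8, 144.2]
tcp_rot: [0.037, 0.707, 0.706, -0.037]
contact_force: [0.1, -0.4, -0.8]
grip_width: 0.466
grip_force: 0.0
```

Request:
{"op": "arm_command", "data": {
  "series": [
    {"xyz": [0, 0, -1], "rotation": [0, 0, 0], "hand": 4},
    {"xyz": [0, 0, -2], "rotation": [0, 0, 0], "hand": 4},
    {"xyz": [0, 0, -3], "rotation": [0, 0, 0], "hand": 4},
    {"xyz": [0, 0, -3], "rotation": [0, 0, 0], "hand": 6},
    {"xyz": [0, 0, -2], "rotation": [0, 6, 0], "hand": 8.5}
  ]
}}

```text
clock: 9.35
eef_pos: [484.1, 66.9, 256.3]
tcp_rot: [0.0, 0.706, 0.708, 0.002]
contact_force: [0.1, -0.2, -0.1]
grip_width: 0.79
grip_force: 0.0
```

Run:
```python
from h import *
s=arm.get_state(); print(s["clock"],s["eef_pos"],s["tcp_rot"],s["contact_force"],s["grip_width"])
for n in ("scene","top","wrist"):
    im=cams.read_camera(n); cv2.imwrite(f"pics/r_{n}.png",im[:,:,::-1])
    h=cv2.cvtColor(im,cv2.COLOR_RGB2HSV); m=cv2.inRange(h,(100,150,60),(125,255,255))
    k,l,st,c=cv2.connectedComponentsWithStats(m)
    for i in range(1,k):
        if st[i,4]>15: print(n,st[i],np.round(c[i],1))
S=cam("scene")
# blue handle expected if leaning +y: mid at tip(484,40,4)
print(np.round(proj(S,(484,58,140)),1))
```

```text
9.35 [484.14141804  66.91490815 256.27453593] [1.49344944e-04 7.05805785e-01 7.08402751e-01 1.92714947e-03] [ 0.06880379 -0.21966338 -0.09745358] 0.7904074402252147
scene [241 197   6  18  80] [243.6 205.4]
wrist [274 205  12   4  17] [279.5 206.6]
wrist [271 209  18  19 249] [279.7 218.2]
wrist [466 304  18  16  62] [474.1 311.4]
[244.4 205.5]
```

Request:
{"op": "arm_command", "data": {
  "series": [
    {"xyz": [-4, 0, 0], "rotation": [0, 0, 0], "hand": 8.5},
    {"xyz": [-4.5, 0, 0], "rotation": [0, 0, 0], "hand": 8.5},
    {"xyz": [-4.5, 0, 0], "rotation": [0, 0, 0], "hand": 8.5},
    {"xyz": [-4.5, 0, 0], "rotation": [0, 0, 0], "hand": 8.5},
    {"xyz": [-4.5, 0, 0], "rotation": [0, 0, 0], "hand": 8.5}
  ]
}}

```text
clock: 10.0
eef_pos: [481.9, -156.8, 252.3]
tcp_rot: [-0.001, 0.708, 0.707, -0.001]
contact_force: [0.7, -1.2, -0.2]
grip_width: 0.997
grip_force: 0.0
```

Request:
{"op": "arm_command", "data": {
  "series": [
    {"xyz": [0, 0, 0], "rotation": [0, 0, 0], "hand": 8.5},
    {"xyz": [0, 0, 0], "rotation": [0, 0, 0], "hand": 8.5},
    {"xyz": [0, 0, 0], "rotation": [0, 0, 0], "hand": 8.5},
    {"xyz": [0, 0, 0], "rotation": [0, 0, 0], "hand": 8.5}
  ]
}}

```text
clock: 10.4
eef_pos: [482.7, -154.1, 253.1]
tcp_rot: [-0.001, 0.707, 0.707, -0.0]
contact_force: [-0.1, 0.6, 0.2]
grip_width: 0.993
grip_force: 0.0
```

```bash
cat > capm.py <<'E'
from h import *
import sys, json
np.set_printoptions(precision=1,suppress=True)
s=arm.get_state(); im=cams.read_camera("wrist"); cv2.imwrite(f"pics/{sys.argv[1]}.png",im[:,:,::-1])
h=cv2.cvtColor(im,cv2.COLOR_RGB2HSV); m=cv2.inRange(h,(0,150,80),(8,255,255))|cv2.inRange(h,(172,150,80),(180,255,255))
k,l,st,c=cv2.connectedComponentsWithStats(m)
print(np.array(s["eef_pos"]),s["clock"])
for i in range(1,k):
    if st[i,4]>60:
        pts=cv2.findContours((l==i).astype(np.uint8),0,1)[0]; e=cv2.fitEllipse(cv2.convexHull(np.vstack(pts)))
        print(st[i],c[i],np.round(e[0],1),np.round(e[1],1)); print("at141",atz(cam("wrist",s),*e[0],141))
json.dump({k:np.array(s[k]).tolist() for k in("eef_pos","tcp_rot")},open(f"pics/{sys.argv[1]}.json","w"))
E
python3 capm.py k1
```

```text
[ 482.7 -154.1  253.1] 10.4
[381 116  19   8  73] [388.8 119.8] [389.6 120.1] [ 9.1 18.3]
at141 [555.6 -89.1 141. ]
[ 255  238   74   75 3902] [291.  274.8] [291.1 275.3] [73.5 75.9]
at141 [ 489.8 -204.6  141. ]
[ 353  290   38   60 1122] [368.4 324.1] [369.1 321.3] [39.1 59.4]
at141 [ 552.7 -245.2  141. ]
[249 308  34  37 902] [265.6 325.8] [265.6 326.2] [34.6 36.5]
at141 [ 469.5 -249.8  141. ]
[344 311   8  27 119] [348.3 325.1] [347.9 324.2] [ 7.5 29.3]
at141 [ 535.8 -247.9  141. ]
```

Request:
{"op": "arm_command", "data": {
  "series": [
    {"xyz": [-3, 0.2, 0], "rotation": [0, 0, 0], "hand": 8.5},
    {"xyz": [-2.5, 0.2, 0], "rotation": [0, 0, 0], "hand": 8.5},
    {"xyz": [0, 0, 0], "rotation": [0, 0, 0], "hand": 8.5},
    {"xyz": [0, 0, 0], "rotation": [0, 0, 0], "hand": 8.5},
    {"xyz": [0, 0, 0], "rotation": [0, 0, 0], "hand": 8.5}
  ]
}}

```text
clock: 10.95
eef_pos: [486.8, -209.3, 253.5]
tcp_rot: [-0.0, 0.707, 0.707, 0.0]
contact_force: [0.2, 0.5, -0.8]
grip_width: 0.993
grip_force: 0.0
```

```bash
python3 capm.py k2
```

```text
[ 486.8 -209.3  253.5] 10.95
[380  28  18  26 172] [388.2  38.2] [388.   39.3] [12.4 32.4]
at141 [554.7 -94.6 141. ]
[ 248  170   78   79 4152] [286.1 209. ] [286.1 209.2] [77.1 78.4]
at141 [ 490. -207.  141.]
[352 251  35  51 792] [366.5 281.3] [367.8 279.6] [37.4 58.8]
at141 [ 553.4 -263.7  141. ]
[244 268  36  38 948] [261.5 285.9] [261.5 286.3] [35.5 37.6]
at141 [ 471.  -269.4  141. ]
[343 274   8  26  88] [347.5 287.2] [ 471.4 -526.2] [  29.4 1615.6]
at141 [572.8 136.7 141. ]
```

Request:
{"op": "arm_command", "data": {
  "series": [
    {"xyz": [0, 0.2, 2.5], "rotation": [0, 0, 0], "hand": 8.5},
    {"xyz": [0, 0, 2.5], "rotation": [0, 0, 0], "hand": 8.5},
    {"xyz": [0, 0, 2.5], "rotation": [0, 0, 0], "hand": 8.5},
    {"xyz": [0, 0, 1.5], "rotation": [0, 0, 0], "hand": 8.5},
    {"xyz": [0, 0, 0], "rotation": [0, 0, 0], "hand": 8.5}
  ]
}}

```text
clock: 11.5
eef_pos: [487.2, -208.8, 161.5]
tcp_rot: [-0.003, 0.707, 0.707, -0.001]
contact_force: [0.1, -0.9, -0.3]
grip_width: 0.993
grip_force: 0.0
```

Request:
{"op": "arm_command", "data": {
  "series": [
    {"xyz": [0, 0, 1], "rotation": [0, 0, 0], "hand": 8.5},
    {"xyz": [0, 0, 1], "rotation": [0, 0, 0], "hand": 8.5},
    {"xyz": [0, 0, 0.6], "rotation": [0, 0, 0], "hand": 8.5},
    {"xyz": [0, 0, 0], "rotation": [0, 0, 0], "hand": 8.5},
    {"xyz": [0, 0, 0], "rotation": [0, 0, 0], "hand": 8.5}
  ]
}}

```text
clock: 12.0
eef_pos: [489.1, -210.7, 137.7]
tcp_rot: [0.0, 0.708, 0.707, 0.0]
contact_force: [0.8, -0.5, 0.6]
grip_width: 0.995
grip_force: 0.0
```

```bash
python3 capm.py k3
python3 - <<'E'
from h import *
s=arm.get_state(); C=cam("wrist",s); print([np.round(proj(C,np.array([489,-209,z])),1) for z in (141,116)], np.round(proj(C,np.array(s["eef_pos"])+[0,0,-14]),1),s["contact_force"])
w=cv2.imread("pics/k3.png"); S=cams.read_camera("scene")[:,:,::-1]
cv2.imwrite("pics/c6.png",np.hstack([cv2.resize(w,(560,420)),cv2.resize(S[230:350,285:365],(240,360))[:, :] if 0 else cv2.resize(S[220:360,270:350],(240,420),interpolation=cv2.INTER_CUBIC)]))
E
```

```text
[ 489.1 -210.7  137.7] 12.0
[417   0  46  30 941] [438.   12.7] [438.2  10.8] [43.5 52. ]
at141 [ 540.8 -109.   141. ]
[419  34  32  24 483] [433.6  43.3] [433.5  43.2] [27.5 34.8]
at141 [ 540.4 -118.6  141. ]
[  213   208   140   165 14811] [279.3 284.3] [278.2 290.1] [137.5 171.2]
at141 [ 488.3 -209.9  141. ]
[ 373  306   31   73 1136] [385.4 344.4] [391.6 329.5] [34.4 96.8]
at141 [ 536.  -228.5  141. ]
[362 326  11  39 265] [367.2 345.6] [367.1 344.8] [ 9.9 45.1]
at141 [ 526.2 -236.   141. ]
[array([279.3, 287.6]), array([279.9, 261.7])] [280.4 272.8] [-0.45292608  0.04242334  0.29145182]
```

View pics/c6.png

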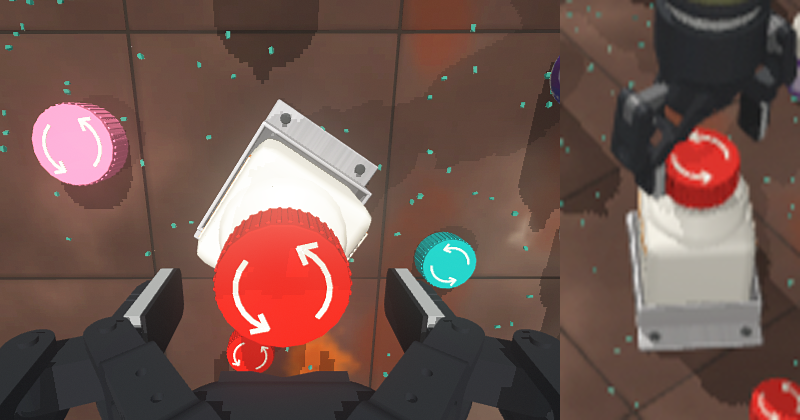

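The cap (wrist pixels u 213–352) sits centred between the open pads (182 and 387), with its top centre near (282,286). I go down 1 cm and close.

Request:
{"op": "arm_command", "data": {
  "series": [
    {"xyz": [0, 0, 0.6], "rotation": [0, 0, 0], "hand": 8.5},
    {"xyz": [0, 0, 0.4], "rotation": [0, 0, 0], "hand": 8.5},
    {"xyz": [0, 0, 0], "rotation": [0, 0, 0], "hand": 8.5},
    {"xyz": [0, 0, 0], "rotation": [0, 0, 0], "hand": 7},
    {"xyz": [0, 0, 0], "rotation": [0, 0, 0], "hand": 5.2}
  ],
  "force": 80
}}

```text
clock: 12.6
eef_pos: [489.1, -210.7, 127.6]
tcp_rot: [0.0, 0.708, 0.707, 0.0]
contact_force: [0.1, 0.3, 0.1]
grip_width: 0.682
grip_force: 0.0
```

Request:
{"op": "arm_command", "data": {
  "series": [
    {"xyz": [0, 0, 0], "rotation": [0, 0, 0], "hand": 5},
    {"xyz": [0, 0, 0], "rotation": [0, 0, 0], "hand": 5},
    {"xyz": [0, 0, 0], "rotation": [0, 0, 0], "hand": 5},
    {"xyz": [0, 0, 0], "rotation": [0, 0, 0], "hand": 5}
  ]
}}

```text
clock: 13.0
eef_pos: [489.0, -210.7, 127.9]
tcp_rot: [0.0, 0.708, 0.707, 0.0]
contact_force: [-1.8, 1.4, 4.4]
grip_width: 0.628
grip_force: 83.0
```

Request:
{"op": "arm_command", "data": {
  "series": [
    {"xyz": [0, 0, 0.3], "rotation": [0, 0, 0], "hand": 5},
    {"xyz": [0, 0, 0.3], "rotation": [0, 0, 0], "hand": 5},
    {"xyz": [0, 0, 0.1], "rotation": [0, 0, 0], "hand": 5},
    {"xyz": [0, 0, 0], "rotation": [0, 0, 0], "hand": 5},
    {"xyz": [0, 0, 0], "rotation": [0, 0, 0], "hand": 5}
  ]
}}

```text
clock: 13.5
eef_pos: [489.1, -210.7, 121.2]
tcp_rot: [0.0, 0.708, 0.707, 0.0]
contact_force: [-2.0, 0.1, 8.4]
grip_width: 0.628
grip_force: 83.1
```

Request:
{"op": "arm_command", "data": {
  "series": [
    {"xyz": [0, 0, 0], "rotation": [0, 0, -4], "hand": 5},
    {"xyz": [0, 0, 0], "rotation": [0, 0, -6], "hand": 5},
    {"xyz": [0, 0, 0], "rotation": [0, 0, -6], "hand": 5},
    {"xyz": [0, 0, 0], "rotation": [0, 0, -4], "hand": 5},
    {"xyz": [0, 0, 0], "rotation": [0, 0, 0], "hand": 5}
  ]
}}

```text
clock: 14.0
eef_pos: [489.8, -211.0, 121.5]
tcp_rot: [0.001, 0.574, 0.819, 0.0]
contact_force: [0.2, 0.3, 7.4]
grip_width: 0.624
grip_force: 83.2
```

Run:
```python
from h import *
s=arm.get_state(); print(s["ft_torque"],s["contact_force"],s["q"],s["eef_pos"]); cv2.imwrite("pics/m1.png",cams.read_camera("wrist")[:,:,::-1])
```

```text
[0.06919128 0.194745   0.02380141] [0.1946981  0.2709218  7.35811849] [-4.86032305e-01  3.75605462e-01  1.75911214e+00  1.78425552e-04
  1.00478786e+00 -8.35316764e-01] [ 489.80399045 -210.9766423   121.46384374]
```

Request:
{"op": "arm_command", "data": {
  "series": [
    {"xyz": [0, 0, 0], "rotation": [0, 0, -6], "hand": 5},
    {"xyz": [0, 0, 0], "rotation": [0, 0, -7], "hand": 5},
    {"xyz": [0, 0, 0], "rotation": [0, 0, -7], "hand": 5},
    {"xyz": [0, 0, 0], "rotation": [0, 0, -7], "hand": 5},
    {"xyz": [0, 0, 0], "rotation": [0, 0, -7], "hand": 5}
  ]
}}

```text
clock: 14.55
eef_pos: [490.4, -210.7, 121.6]
tcp_rot: [0.002, 0.307, 0.952, 0.0]
contact_force: [0.9, 2.5, 8.1]
grip_width: 0.623
grip_force: 83.1
```

Request:
{"op": "arm_command", "data": {
  "series": [
    {"xyz": [0, 0, 0], "rotation": [0, 0, -7], "hand": 5},
    {"xyz": [0, 0, 0], "rotation": [0, 0, 0], "hand": 5},
    {"xyz": [0, 0, 0], "rotation": [0, 0, 0], "hand": 5},
    {"xyz": [0, 0, 0], "rotation": [0, 0, 0], "hand": 5}
  ]
}}

```text
clock: 14.95
eef_pos: [490.3, -210.5, 121.6]
tcp_rot: [0.001, 0.251, 0.968, 0.0]
contact_force: [0.4, 1.9, 7.7]
grip_width: 0.626
grip_force: 83.3
```

Run:
```python
from h import *
s=arm.get_state(); print(s["ft_torque"],s["contact_force"],s["q"],s["eef_pos"],rot(s["tcp_rot"]).as_matrix().round(3))
```

```text
[ 0.40818962 -0.00064831  0.07750811] [0.37838506 1.94847129 7.65953271] [-4.85551280e-01  3.75578224e-01  1.75886049e+00  1.38973371e-03
  1.00453671e+00 -1.54952289e+00] [ 490.30659495 -210.53985195  121.5529183 ] [[-0.874  0.486  0.003]
 [ 0.486  0.874 -0.   ]
 [-0.003  0.001 -1.   ]]
```

Request:
{"op": "arm_command", "data": {
  "series": [
    {"xyz": [0, 0, -0.4], "rotation": [0, 0, 0], "hand": 5},
    {"xyz": [0, 0, -0.4], "rotation": [0, 0, 0], "hand": 5},
    {"xyz": [0, 0, -0.4], "rotation": [0, 0, 0], "hand": 5},
    {"xyz": [0, 0, 0], "rotation": [0, 0, 0], "hand": 5},
    {"xyz": [0, 0, 0], "rotation": [0, 0, 0], "hand": 5}
  ]
}}

```text
clock: 15.45
eef_pos: [489.2, -210.4, 132.6]
tcp_rot: [0.0, 0.251, 0.968, 0.0]
contact_force: [1.9, 2.1, 1.5]
grip_width: 0.626
grip_force: 84.1
```

Request:
{"op": "arm_command", "data": {
  "series": [
    {"xyz": [0, 0, -0.8], "rotation": [0, 0, 0], "hand": 5},
    {"xyz": [0, 0, -1.2], "rotation": [0, 0, 0], "hand": 5},
    {"xyz": [0, 0, -1.5], "rotation": [0, 0, 0], "hand": 5},
    {"xyz": [0, 0, -1.5], "rotation": [0, 0, 0], "hand": 5},
    {"xyz": [0, 0, -0.9], "rotation": [0, 0, 0], "hand": 5}
  ]
}}

```text
clock: 15.95
eef_pos: [488.9, -211.3, 193.4]
tcp_rot: [0.001, 0.251, 0.968, -0.001]
contact_force: [0.6, -0.1, 0.0]
grip_width: 0.627
grip_force: 84.8
```

Request:
{"op": "arm_command", "data": {
  "series": [
    {"xyz": [0, 0, 0], "rotation": [0, 0, 0], "hand": 5},
    {"xyz": [0, 0, 0], "rotation": [0, 0, 0], "hand": 5},
    {"xyz": [0, 0, 0], "rotation": [0, 0, 0], "hand": 5}
  ]
}}

```text
clock: 16.25
eef_pos: [488.3, -210.5, 191.0]
tcp_rot: [-0.001, 0.251, 0.968, 0.0]
contact_force: [-0.3, 0.6, -0.8]
grip_width: 0.627
grip_force: 84.8
```

Run:
```python
from h import *
s=arm.get_state(); print(s["clock"],s["eef_pos"],s["contact_force"],s["grip_width"],s["grip_force"])
for n in ("scene","top","wrist"):
    im=cams.read_camera(n); cv2.imwrite(f"pics/f_{n}.png",im[:,:,::-1]); h=cv2.cvtColor(im,cv2.COLOR_RGB2HSV)
    for nm,m in (("blue",cv2.inRange(h,(100,150,60),(125,255,255))),("red",cv2.inRange(h,(0,150,80),(8,255,255))|cv2.inRange(h,(172,150,80),(180,255,255)))):
        k,l,st,c=cv2.connectedComponentsWithStats(m)
        for i in range(1,k):
            if st[i,4]>40: print(n,nm,st[i],np.round(c[i],1))
S=cam("scene"); p=np.array(s["eef_pos"]); print("cap expected px",np.round(proj(S,(489,-210,192)),1),"if still closed",np.round(proj(S,(489,-210,128)),1))
```

```text
16.25 [ 488.30505663 -210.46579218  190.95059368] [-0.27088106  0.58434482 -0.77099976] 0.6273786271702942 84.76240470539778
scene blue [241 197   6  18  78] [243.6 205.6]
scene red [303 243  13  27 233] [309.1 257.2]
scene red [159 254  18  17 179] [168.1 263.8]
scene red [333 346  21  21 300] [342.7 356.5]
top red [398 229  15  13 130] [405.1 234.7]
top red [260 285  10  15  84] [264.3 292.5]
wrist red [446 200  33  32 482] [463.9 214.8]
wrist red [ 126  208   49   47 1570] [150.3 230.7]
wrist red [  209   213   147   150 15953] [281.1 290.7]
wrist red [429 215  23  24 282] [440.4 227.3]
cap expected px [317.7 254. ] if still closed [316.4 274.5]
```

```bash
python3 -c "
from bench import arm
print(arm.finish_job())"
```

```text
the job is handed in; nothing more can be done
None
```

The job is handed in at about 16.5 s: the rod stands in the beaker with its handle up and released. The cap was pressed, turned 61° anticlockwise and lifted off, and is held level about 49 mm above the mouth. I checked this end state from camera colour measurements and arm readings rather than a viewed picture; the judge's verdict isn't shown.

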